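Unhook the parts tub from its sloping holder and set it on the bench scale

TASK

Take the red parts tub out of its sloping holder: push it back up the slope until you feel it stop, without forcing it, tilt its front up over the yellow hooked lip, draw it forward out of the holder, then set it down gently on the steel platform of the bench scale, upright, in the middle and square with the platform, and let go. Leave the cup, the wooden pen rest, the pink disc and the cutters where they are.

Things in the scene. Friction and masses are not known exactly. Their poses are not given: they have to be found in the camera images.
- tub_mid (a point): centre, half-way up, of the red open tub: 120 long (its x) by 100 wide (y) by 70 high (z), 0.2 to 0.4 kg, holding lilac pompons on an insert 26 high. Its x points from its front wall (robot side, lower on the slope) to its rear wall, its z out of its mouth. It starts in the holder, tilted 28 degrees with the slope
- tub_rim (a point): middle of the top of the tub's front wall, the wall to grip: 10 thick (other walls 4), the point half-way through it; 55 before (tub -x) and 35 above (tub z) tub_mid; axes as tub_mid. Free to grip down to 26 above the underside inside, and above the yellow lip outside
- tub_tail (a point): end of the tub's rear tongue, on its underside, 88 behind (tub +x) and 35 below tub_mid. Tongues at floor level, 5 thick, 90 wide: the rear one sticks out 28 behind the rear wall, the front one 36 before the front wall
- dock: the grey sloping holder, about 270 by 150, fixed; origin on the bench under its middle, its x level in the uphill direction (roughly away from the robot), z up. Floor slopes up along x at 28 degrees, 80 above the bench over the origin; side guides 20 high leave 3 beside the tub. On it a retaining frame is clamped, elsewhere along the slope each time (unknown)
- dock_toe (a point): fixed point on the holder's floor at its toe, where the front tongue's end rests at the start. The frame's yellow hooked lip, 11 to 27 above the floor (square to it), overlaps the tongue by 5 to 29. Slide the tub up the slope by 11 to 35, to its stop: then the tongue is 6 clear of the lip. Axes as the holder
- dock_head (a point): fixed point on the holder's floor, where the rear tongue's end lies at the start. Uphill is the frame's black stop: a firm halt for the tub (sliding alone takes under 5 N; over 45 N is forcing). An overhang 14 to 18 above the floor reaches 20 downhill of it: the tub cannot rise straight, but can turn up about the tongue's end by 25 degrees; 9 clear the lip
- dock_mid (a point): fixed point on the holder: where the tub's centre lies at the start; axes as the holder. Closing a gripper on the tub can press it onto the floor so that it sticks: ease it up about 2 off the floor before sliding (6 of play under the lip, 9 under the overhang)
- scale_top (a point): middle of the top of the bench scale's steel platform, 45 above the bench; platform 220 long (its x) by 150 wide (its y), rigid; the scale is fixed, its grey housing reaches 75 beyond the platform towards its -x with a flat display, lower than the platform
- cup: white plastic cup, 90 across, 75 high, bystander; origin under its middle
- rest: wooden pen rest with a brass wire fork, 75 by 55, 62 high, bystander; origin under its middle
- disc: pink round disc, 84 across, 14 high, bystander; origin under its middle
- cutters: side cutters with teal handles lying on the bench, about 150 by 70, 12 high, bystander; origin under the middle
Not all that is in view belongs to the job. Leave any green look-alike of the part that bears tub_mid alone.

How it is judged:
By the outcome, as a careful person would: the job done as asked, in the order asked, and still so for the second after the job is handed in, with the robot touching nothing.
It also fails if it takes over 51 s, if anything falls off the work surface, if the arm or the gripper's body presses on something with over 40 N, if the wrist force passes 120 N, or if a joint passes its speed limit or range.

ROBOT

A 6-joint arm with a two-finger parallel gripper is mounted at the origin on the work surface. World frame = base frame: x ahead of the robot, y to its left, z up, the work surface at z = 0. Lengths are in m, angles in degrees, forces in N, time in s.
With the tool pointing down it reaches from about 0.275 to 0.875 m from the base axis. Payload 12.5 kg.
Tool frame: the origin (TCP) lies on the front face of the gripper's body, between the roots of the fingers; the fingertips stand 73 mm ahead of it and the grasp point (between the pads) lies 54 mm ahead of it; z points along the fingers, y is the line along which they close (so a half turn about z gives the same grasp; the last joint's range is limited). The gripper opens to 85 mm and grips with 20 to 120 N. Pads are 22 mm wide; open, the fingers measure 114 mm over their backs; the gripper's body (76 mm by 85 mm) begins 54 mm behind the grasp point. The pads swing forward as they close: fully open they stand 13 mm farther back than shut.
Start: joints at [-71.711, 20.094, 94.641, -0, 65.266, -4.847], TCP at [0.216, -0.506, 0.304] pointing down, gripper open.
Joint ranges: [-157.81, 157.81], [-45, 120.19], [0.68, 151.7], [-89.99, 269.99], [4.06, 180], [-164.3, 164.3]. Speed limits (degrees/s): [127.2, 127.2, 159.86, 180, 180, 180].

INTERFACE

Orientations are given as a 3x3 rotation matrix whose columns are the frame's x, y, z axes.
In Python, from rig import read_state, read_camera, close_job gives the robot as it stands.
- The arm moves only by the tool drive_tool, never from a script. Its argument "motion" is text: rows parted by semicolons, each of 7 numbers parted by spaces: the shift along the world's x, y, z in mm, then the turn, a rotation vector about the world's x, y, z in rad, then the opening, from 0 (shut) to 1 (fully open). In form: x y z wx wy wz grip; .... A call has 1 to 20 rows; each row is the pose to reach, as a shift and turn from the pose commanded when the call began; what a row does not reach only later rows make up. A row lasts 1/12 s, in which the tool goes at most 41.7 mm and 7.16 degrees, less where a joint would pass 70% of its speed; a pose out of reach is approached as far as the arm can. A call with a gripper value outside its range is refused whole. The fingers move at their own pace and stop on an object; the grip force is fixed at half the most. Time passes only in rows, so rows that repeat a pose let the fingers close. It gives the time, the measured TCP pose, the force, the opening and the grip force at its end, in the units of the state.
- read_state(): the state, without advancing time (a new reading comes with each control period).
- read_camera(name): name is "side" or "top" or "wrist"; returns a dict with "image" (400x640x3 uint8, red, green, blue), "fx", "fy", "cx", "cy" (pixels), "D" ([k1, k2, p1, p2, k3] as OpenCV has them; the pictures are not rectified), "pose" (4x4, takes a point from camera to world coordinates). Camera axes: x right, y up, looking along -z (the intrinsics and any distortion apply to the point x, -y, -z); pixel columns grow to the right and rows downward; lengths in m; the calibration is good to about 2 mm. A picture is of the moment at which its call begins. There is no depth.
- close_job(): hands the job in; it is judged then, once.
The state is a dict: "time": time; "joint_positions": joint angles; "qvel": joint speeds; "effort": joint torques, N m; "tcp_pos": TCP position; "eef_rot": TCP orientation; "force": force on the tool from outside, world axes, zero at the start; "ft_torque": the same for the moment, N m; "gripper_width": finger opening in m; "grasp_force": force on a finger pad.
Only numpy, scipy, OpenCV 4.12 (cv2) and the standard library are available. Lean on these libraries where they do the work, as an engineer would, in place of code of your own. Each camera call takes 0.05 s, during which the arm holds its last target. There are 200 camera calls.

## Working session

There is one attempt and no reset: what is moved stays moved. The work goes in short steps, Python scripts to look and compute and a tool call to move; the robot and the scene stay as the last step left them, time stands still between calls to the robot, and variables do not carry over. Pictures are saved under pics/ and viewed, at most 10 in all, crops included, and the job is handed in when it is done.

Besides the shell and the picture viewer there is one more tool, called as name(argument=value, ...) on one line, values as JSON. drive_tool: Moves the arm, as the interface text tells. Its arguments: {"type":"object","properties":{"motion":{"type":"string"}},"required":["motion"]}

```bash
ls; mkdir -p pics
cat > h.py <<'E'
import numpy as np, cv2
from rig import read_state, read_camera, close_job
def K(c): return np.array([[c["fx"],0,c["cx"]],[0,c["fy"],c["cy"]],[0,0,1.]])
def ray(c,px):
    u=cv2.undistortPoints(np.array([[px]],float),K(c),np.array(c["D"],float))[0,0]
    T=np.array(c["pose"]); d=T[:3,:3]@np.array([u[0],-u[1],-1]); return T[:3,3],d/np.linalg.norm(d)
def tri(obs):
    A=np.zeros((3,3));b=np.zeros(3)
    for c,px in obs:
        o,d=ray(c,px);P=np.eye(3)-np.outer(d,d);A+=P;b+=P@o
    x=np.linalg.solve(A,b); return x,[round(1000*np.linalg.norm((np.eye(3)-np.outer(ray(c,p)[1],ray(c,p)[1]))@(x-ray(c,p)[0])),1) for c,p in obs]
def onz(c,px,z):
    o,d=ray(c,px); return o+d*(z-o[2])/d[2]
def proj(c,P):
    T=np.array(c["pose"]);p=(np.atleast_2d(P)-T[:3,3])@T[:3,:3]; p=p*[1,-1,-1]
    return cv2.projectPoints(p,np.zeros(3),np.zeros(3),K(c),np.array(c["D"],float))[0][:,0]
def save(c,n,crop=None,s=1):
    im=c["image"][:,:,::-1]
    if crop: im=im[crop[1]:crop[3],crop[0]:crop[2]]
    cv2.imwrite(n,cv2.resize(im,None,fx=s,fy=s,interpolation=cv2.INTER_CUBIC))
E
python3 - <<'E'
from h import *
import pickle
cs={n:read_camera(n) for n in("top","side","wrist")}
pickle.dump(cs,open("c0.pkl","wb"))
for n in cs: save(cs[n],f"pics/{n}0.png"); print(n,np.round(cs[n]["pose"],3).tolist(),cs[n]["fx"],cs[n]["D"])
s=read_state(); print(s["time"],s["tcp_pos"],np.round(s["eef_rot"],3).tolist(),s["gripper_width"])
E
```

```text
pics
top [[-0.003, 0.996, -0.09, 0.359], [-1.0, -0.002, 0.012, -0.018], [0.011, 0.09, 0.996, 1.929], [0.0, 0.0, 0.0, 1.0]] 485.7590608364925 [0.00976375 0.         0.         0.         0.        ]
side [[0.983, 0.073, -0.166, 0.297], [-0.18, 0.504, -0.845, -1.361], [0.022, 0.861, 0.509, 0.907], [0.0, 0.0, 0.0, 1.0]] 451.7996094712776 [-0.12879847  0.          0.          0.          0.        ]
wrist [[0.393, 0.873, 0.288, 0.291], [-0.92, 0.373, 0.122, -0.473], [-0.001, -0.313, 0.95, 0.374], [0.0, 0.0, 0.0, 1.0]] 284.4164595418013 [-0.03964899  0.          0.          0.          0.        ]
0.15 [ 0.21605797 -0.5055908   0.30348774] [[0.92, 0.393, -0.0], [0.393, -0.92, 0.001], [0.0, -0.001, -1.0]] 0.08607738799712737
```

View pics/top0.png

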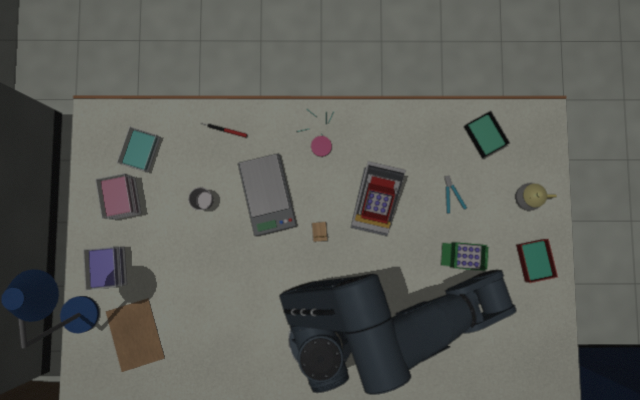

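View pics/side0.png

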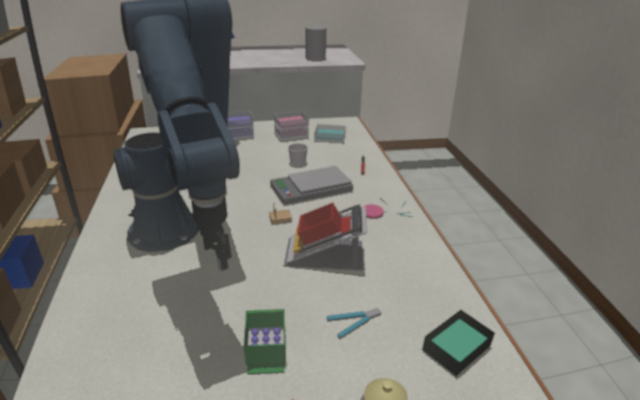

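Top view: the red tub with lilac pompons sits in the grey holder at (379,200), and the scale is at (267,193) with its housing towards the robot. Things that could be mistaken for the tub: the green look-alike (466,256), the red-rimmed tray (537,260), the pink bin (118,196) and the red pen (237,132). I choose the tub at (379,200). The side view agrees, with the tub at (322,228) and the scale at (315,183).

Run:
```python
from h import *
import pickle
cs=pickle.load(open("c0.pkl","rb"))
a=cs["top"]["image"][145:245,340:420]; b=cs["side"]["image"][190:280,270:380]
a=cv2.resize(a,(400,500),interpolation=cv2.INTER_CUBIC); b=cv2.resize(b,(400,327),interpolation=cv2.INTER_CUBIC)
o=np.zeros((500,800,3),np.uint8);o[:,:400]=a;o[:327,400:]=b
o=np.clip(o.astype(float)*1.6,0,255).astype(np.uint8)
cv2.imwrite("pics/crop0.png",o[:,:,::-1])
t=cs["top"]
for p in [(379,200),(240,163),(279,153),(297,230),(258,236)]: print(p,np.round(onz(t,p,.045),3))
```

```text
(379, 200) [ 0.534 -0.225  0.045]
(240, 163) [0.681 0.318 0.045]
(279, 153) [0.72  0.166 0.045]
(297, 230) [0.418 0.095 0.045]
(258, 236) [0.395 0.245 0.045]
```

View pics/crop0.png

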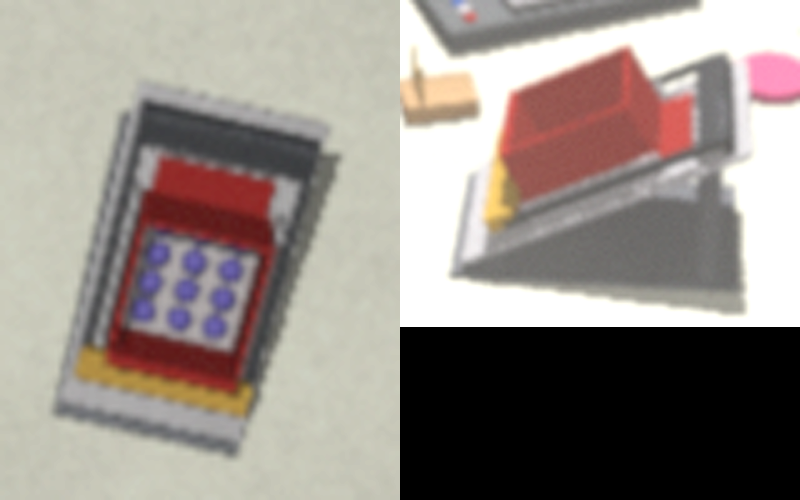

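The crop confirms the choice: the red tub with nine lilac pompons, yellow lip at its front and black stop uphill. I'll make a rough triangulation of the front rim corners, then work out the first move.

```bash
cat >> h.py <<'E'
from scipy.spatial.transform import Rotation as Ro
def toolR(yaw,tilt):
    "tool gripping the front wall: y = tub x, z = -tub z; tub yaw deg, tub nose-down tilt deg"
    T=(Ro.from_euler('z',yaw,degrees=True)*Ro.from_euler('y',-tilt,degrees=True)).as_matrix()
    return T, np.column_stack([T[:,1],T[:,0],-T[:,2]])
def move(p,R,s=None):
    s=s or read_state()
    print("mm",np.round(1000*(p-np.array(s["tcp_pos"])),1),"rv",np.round(Ro.from_matrix(R@np.array(s["eef_rot"]).T).as_rotvec(),3))
E
python3 - <<'E'
from h import *
import pickle
cs=pickle.load(open("c0.pkl","rb")); t,s=cs["top"],cs["side"]
a,ea=tri([(t,(361.4,216.6)),(s,(301.1,215.6))]); b,eb=tri([(t,(387.6,222.6)),(s,(298.3,231.3))])
c,ec=tri([(t,(368,185)),(s,(342.7-10,203.2))])
print(a,ea,b,eb,c,ec,np.linalg.norm(a-b))
rim=(a+b)/2; T,R=toolR(-13.1,28); print(rim, np.degrees(np.arctan2(*(b-a)[:2])))
p=rim+.16*T[:,2]; print(p); move(p,R)
E
```

```text
[ 0.4678689  -0.15058365  0.11372978] [np.float64(2.6), np.float64(2.6)] [ 0.44504495 -0.24754338  0.12152531] [np.float64(2.9), np.float64(2.9)] [ 0.57328507 -0.17110819  0.16453725] [np.float64(4.8), np.float64(4.8)] 0.09991442738047866
[ 0.45645693 -0.19906352  0.11762755] -166.75393828999012
[ 0.38329628 -0.1820385   0.25889916]
mm [167.2 323.6 -44.6] rv [-0.326 -0.389  0.919]
```

drive_tool(motion="40 85 0 -0.08 -0.1 0.23 1; 80 165 0 -0.16 -0.2 0.46 1; 130 245 -20 -0.24 -0.29 0.69 1; 167 324 -45 -0.326 -0.389 0.919 1; 167 324 -45 -0.326 -0.389 0.919 1; 167 324 -45 -0.326 -0.389 0.919 1; 167 324 -45 -0.326 -0.389 0.919 1; 167 324 -45 -0.326 -0.389 0.919 1; 167 324 -45 -0.326 -0.389 0.919 1; 167 324 -45 -0.326 -0.389 0.919 1; 167 324 -45 -0.326 -0.389 0.919 1; 167 324 -45 -0.326 -0.389 0.919 0.6")

```text
time: 1.15
tcp_pos: [0.3832, -0.1821, 0.2591]
eef_rot: [[0.227, 0.86, 0.458], [0.974, -0.2, -0.107], [0.0, 0.47, -0.883]]
force: [0.4, -0.5, -0.1]
gripper_width: 0.0755
grasp_force: 0.0
```

Run:
```python
from h import *
import pickle
c=read_camera("wrist"); pickle.dump(c,open("w1.pkl","wb")); save(c,"pics/w1.png")
s=read_state();print(s["time"],s["tcp_pos"],s["force"],s["joint_positions"]); T,R=toolR(-13.1,28); print(Ro.from_matrix(R@np.array(s["eef_rot"]).T).magnitude())
```

```text
1.2 [ 0.38308481 -0.18257249  0.25916523] [ 0.50021094 -0.36161747 -0.09364425] [-36.70626725   3.28652892 127.41096095  25.82956147  25.52607977
 -44.62265334]
0.0015840885228536536
```

View pics/w1.png

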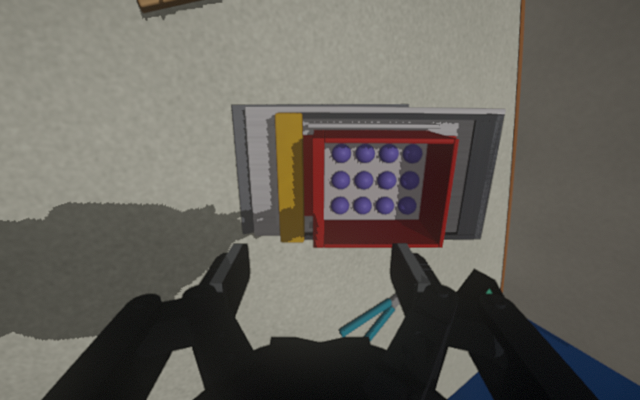

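Wrist view: the tub rim's outer corners are at about (314,136), (457,137), (443,246) and (314,247). The front wall band runs over columns 314–324, and the yellow lip over 277–303.

```bash
cat >> h.py <<'E'
from scipy.optimize import least_squares
def fit(obs,x0,free=5):
    "obs: (cam, tubpoint(mm rel mid), px, weight); params mid xyz, yaw, tilt"
    def f(x):
        T,_=toolR(x[3],x[4]); r=[(proj(c,x[:3]+T@np.array(P)/1000)[0]-p)*w for c,P,p,w in obs]
        return np.r_[np.ravel(r),(x[4]-28)/2.]
    s=least_squares(f,x0,x_scale=[.01,.01,.01,1,1]); return s.x,np.round(f(s.x),1)
E
python3 - <<'E'
from h import *
import pickle
cs=pickle.load(open("c0.pkl","rb")); t,s=cs["top"],cs["side"]; w=pickle.load(open("w1.pkl","rb"))
FL,FR,RL,RR=(-60,50,35),(-60,-50,35),(60,50,35),(60,-50,35)
W=[(w,FL,(314,136),1),(w,FR,(314,247),1),(w,RL,(457,137),1),(w,RR,(443,246),1)]
A=[(t,FL,(361.4,216.6),1),(t,FR,(387.6,222.6),1),(s,FL,(301.1,215.6),1),(s,FR,(298.3,231.3),1)]
x0=[.53,-.21,.15,-13,28]
for o in (W,W+A):
    x,r=fit(o,x0); T,_=toolR(x[3],x[4]); print(np.round(x,4),r,"rim",np.round(x[:3]+T@[-.055,0,.035],4))
im=w["image"].astype(int)
red=(im[:,:,0]>70)&(im[:,:,1]<45)&(im[:,:,2]<50)
for r in (150,190,230):
    q=np.where(red[r])[0]; print(r,q.min(),q.max(),im[r,296:332,0].tolist())
for cc in (330,380,430):
    q=np.where(red[:,cc])[0]; print(cc,q.min(),q.max())
E
```

```text
[  0.5225  -0.2121   0.1098 -13.3016  26.9499] [-0.6  0.7 -0.1 -0.4  1.5  0.3 -0.9 -0.8 -0.5] rim [ 0.4594 -0.1971  0.1161]
[  0.5228  -0.2123   0.1096 -13.2926  26.8672] [-0.3  0.8  0.2 -0.5  1.6  0.4 -0.8 -0.9 -0.7 -0.4 -0.9 -0.4 -1.3 -0.4
 -1.4  1.7 -0.6] rim [ 0.4597 -0.1973  0.1159]
150 303 456 [91, 91, 90, 90, 90, 82, 71, 73, 78, 78, 79, 78, 79, 78, 77, 76, 89, 123, 131, 130, 130, 129, 130, 130, 130, 130, 131, 129, 127, 140, 146, 147, 145, 128, 99, 83]
190 304 450 [90, 90, 90, 90, 91, 89, 80, 70, 74, 78, 78, 77, 77, 77, 77, 74, 83, 115, 128, 128, 128, 129, 129, 129, 130, 130, 132, 131, 126, 138, 143, 144, 143, 143, 143, 144]
230 314 444 [92, 92, 92, 92, 92, 91, 87, 80, 79, 83, 84, 86, 86, 88, 88, 87, 78, 76, 77, 77, 87, 118, 130, 130, 129, 131, 132, 127, 94, 75, 75, 75, 76, 75, 77, 76]
330 130 246
380 131 246
430 132 246
```

Run:
```python
from h import *
import pickle
cs=pickle.load(open("c0.pkl","rb")); t,s=cs["top"],cs["side"]; w=pickle.load(open("w1.pkl","rb"))
FL,FR,RL,RR=(-60,50,35),(-60,-50,35),(60,50,35),(60,-50,35)
W=[(w,FL,(311.5,130.5),1),(w,FR,(317.3,246.7),1),(w,RL,(459,131),1),(w,RR,(442.5,246.7),1)]
A=[(t,FL,(361.4,216.6),1),(t,FR,(387.6,222.6),1),(s,FL,(301.1,215.6),1),(s,FR,(298.3,231.3),1)]
x0=[.53,-.21,.15,-13,28]
for o in (W,W+A):
    x,r=fit(o,x0); T,_=toolR(x[3],x[4]); print(np.round(x,4),r,"rim",np.round(x[:3]+T@[-.055,0,.035],4))
T,R=toolR(-13.1,28)
rim=x[:3]+T@[-.055,0,.035]
move(rim+T[:,2]*.065,R)  # open tips: 73-13=60 ahead
move(rim+T[:,2]*.036,R)
# scale: top image yellow crop
cv2.imwrite("pics/sc.png",np.hstack([cv2.resize(np.clip(cs[n]["image"][a:b,c:d].astype(float)*1.5,0,255).astype(np.uint8),(400,500),interpolation=cv2.INTER_CUBIC) for n,a,b,c,d in (("top",145,245,230,310),("side",150,212,262,362))])[:,:,::-1])
```

```text
[  0.5201  -0.2072   0.1137 -13.1141  26.1524] [ 0.7  2.1 -4.2 -0.9  1.7  1.6  1.5 -3.4 -0.9] rim [ 0.457  -0.1925  0.1209]
[  0.5223  -0.2085   0.112  -12.7442  27.7276] [ 1.   3.1 -3.3 -2.   1.3  2.2  1.7 -3.5 -1.5 -0.1 -1.6 -0.3 -1.7 -1.3
 -1.7  0.8 -0.1] rim [ 0.459  -0.1942  0.1174]
mm [ 46.2  -4.3 -84.6] rv [0.    0.001 0.001]
mm [  59.5   -7.4 -110.3] rv [0.    0.001 0.001]
```

View pics/sc.png

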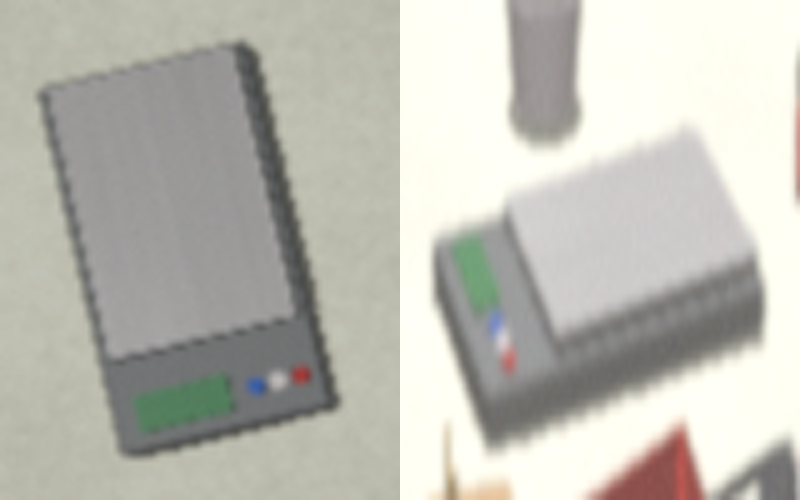

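The scale crop shows the platform corners at top-view pixels (239,163), (277.6,153.6), (289.4,208.6) and (251.6,216.6), with the display towards the robot. The first rim fit had the smaller residuals, so I use rim ≈ (0.4595, -0.197, 0.116).

drive_tool(motion="12 -2 -22 0 0 0 0.6; 25 -4 -45 0 0 0 0.6; 37 -6 -68 0 0 0 0.6; 37 -6 -68 0 0 0 0.6; 37 -6 -68 0 0 0 0.6")

```text
time: 1.62
tcp_pos: [0.4196, -0.1885, 0.1903]
eef_rot: [[0.228, 0.86, 0.456], [0.974, -0.202, -0.106], [0.001, 0.468, -0.884]]
force: [0.2, -0.1, -0.4]
gripper_width: 0.0511
grasp_force: 0.0
```

Run:
```python
from h import *
import pickle
c=read_camera("wrist"); pickle.dump(c,open("w2.pkl","wb"))
s=read_state();print(s["time"],s["tcp_pos"],s["force"],s["gripper_width"])
T,_=toolR(-13.1,28); x=np.array([.4595,-.1972,.116])-T@[-.055,0,.035]
im=np.clip(c["image"].astype(float)*1.4,0,255).astype(np.uint8).copy()
P=[(-60,50,35),(-60,-50,35),(60,-50,35),(60,50,35)]
q=proj(c,x+np.array(P)@T.T/1000); print(q.round(1))
cv2.polylines(im,[q.round().astype(int)],True,(0,255,255),1)
cv2.imwrite("pics/w2.png",im[:,:,::-1])
cs=pickle.load(open("c0.pkl","rb"));t,sd=cs["top"],cs["side"]
tp=[(239,163),(277.6,153.6),(289.4,208.6),(251.6,216.6)];sp=[(334,165.7),(351.3,180.4),(302,191.9),(289,175.4)]
X=[]
for a,b in zip(tp,sp):
    p,e=tri([(t,a),(sd,b)]);X.append(p);print(p.round(4),e)
X=np.array(X);print("ctr",X.mean(0),"yaw",np.degrees(np.arctan2(*((X[0]+X[1]-X[2]-X[3])[[1,0]]))))
```

```text
1.6667 [ 0.41973274 -0.18849847  0.19131621] [0.30886152 0.54704075 0.84978807] 0.0513284405782262
[[310.2 158.2]
 [312.2 306.6]
 [489.8 304.7]
 [523.2 158.5]]
[0.6805 0.3225 0.0436] [np.float64(0.4), np.float64(0.4)]
[0.7176 0.1709 0.0509] [np.float64(1.0), np.float64(1.0)]
[0.5074 0.1241 0.0415] [np.float64(6.0), np.float64(6.0)]
[0.4759 0.2712 0.0383] [np.float64(5.1), np.float64(5.1)]
ctr [0.59537993 0.22216517 0.04358158] yaw 13.30254671105676
```

View pics/w2.png

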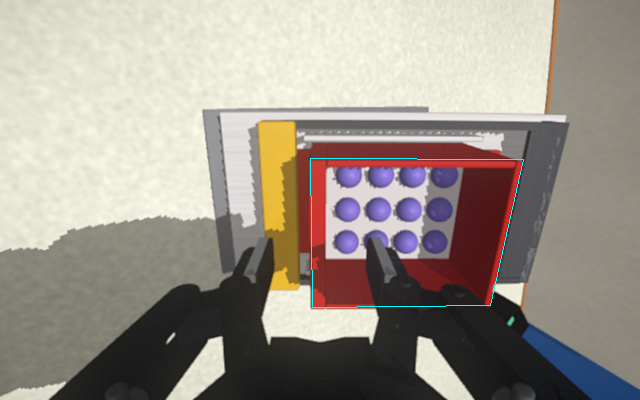

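The model outline lies on the rim and the fingers straddle the front wall (columns 310–325), so I descend along the tub's z and close.

drive_tool(motion="5 -1 -10 0 0 0 0.6; 10 -2 -20 0 0 0 0.6; 15 -4 -30 0 0 0 0.6; 21 -5 -41 0 0 0 0.6; 21 -5 -41 0 0 0 0.6; 21 -5 -41 0 0 0 0.3; 21 -5 -41 0 0 0 0.2; 21 -5 -41 0 0 0 0; 21 -5 -41 0 0 0 0; 21 -5 -41 0 0 0 0; 21 -5 -41 0 0 0 0; 21 -5 -41 0 0 0 0")

```text
time: 2.67
tcp_pos: [0.4408, -0.1928, 0.1509]
eef_rot: [[0.227, 0.859, 0.459], [0.974, -0.2, -0.107], [-0.0, 0.471, -0.882]]
force: [-9.4, 0.5, 12.9]
gripper_width: 0.0093
grasp_force: 59.0
```

drive_tool(motion="-0.5 0 1 0 0 0 0; -1 0 2 0 0 0 0; -1.5 0.3 3 0 0 0 0; -1.5 0.3 3 0 0 0 0; -1.5 0.3 3 0 0 0 0")

```text
time: 3.08
tcp_pos: [0.4396, -0.1924, 0.153]
eef_rot: [[0.226, 0.86, 0.458], [0.974, -0.2, -0.106], [0.0, 0.47, -0.883]]
force: [0.3, 0.2, -1.4]
gripper_width: 0.0094
grasp_force: 58.3
```

Run:
```python
from h import *
import pickle
T,_=toolR(-13.1,28); x=np.array([.4595,-.1972,.116])-T@[-.055,0,.035]
for n in("w1.pkl","w2.pkl"):
    c=pickle.load(open(n,"rb")); im=c["image"].astype(int); 
    for k in range(0,32,5): print(n,k,proj(c,x+T@[(-96+k)/1000,.03,-.008]).round(1))
    r=int(proj(c,x+T@[-.08,.03,-.008])[0,1]); print(r,im[r,255:320:2].tolist())
```

```text
w1.pkl 0 [[277.5 151.9]]
w1.pkl 5 [[282.7 151.9]]
w1.pkl 10 [[287.8 151.9]]
w1.pkl 15 [[292.9 151.9]]
w1.pkl 20 [[298.  151.9]]
w1.pkl 25 [[303.1 151.9]]
w1.pkl 30 [[308.2 151.9]]
151 [[145, 142, 141], [145, 142, 141], [145, 142, 141], [145, 142, 141], [144, 142, 141], [145, 142, 141], [144, 141, 140], [110, 107, 106], [89, 86, 84], [89, 87, 86], [93, 87, 84], [139, 110, 38], [148, 118, 38], [149, 118, 40], [148, 119, 38], [148, 119, 38], [149, 119, 38], [150, 119, 38], [146, 116, 36], [93, 73, 30], [91, 71, 30], [90, 70, 29], [90, 71, 29], [84, 67, 30], [73, 39, 27], [78, 33, 28], [79, 32, 28], [78, 33, 27], [75, 31, 27], [122, 36, 32], [130, 38, 34], [130, 38, 34], [130, 38, 34]]
w2.pkl 0 [[262.5 174. ]]
w2.pkl 5 [[269.4 174. ]]
w2.pkl 10 [[276.3 174. ]]
w2.pkl 15 [[283.3 174. ]]
w2.pkl 20 [[290.2 174. ]]
w2.pkl 25 [[297.2 173.9]]
w2.pkl 30 [[304.2 173.9]]
173 [[103, 99, 97], [102, 98, 96], [105, 99, 96], [144, 115, 43], [168, 136, 44], [166, 134, 43], [167, 136, 45], [167, 134, 42], [167, 135, 44], [167, 135, 42], [167, 135, 42], [167, 135, 43], [168, 136, 43], [164, 132, 40], [109, 85, 35], [105, 83, 33], [105, 82, 32], [104, 82, 31], [104, 81, 31], [104, 82, 32], [91, 72, 30], [79, 52, 29], [91, 35, 29], [92, 37, 30], [92, 37, 30], [90, 34, 28], [87, 36, 29], [121, 38, 32], [147, 41, 35], [146, 42, 37], [145, 41, 35], [146, 40, 36], [146, 41, 38]]
```

drive_tool(motion="2.6 -0.6 1.4 0 0 0 0; 5.2 -1.2 2.8 0 0 0 0; 7.7 -1.8 4.2 0 0 0 0; 7.7 -1.8 4.2 0 0 0 0; 7.7 -1.8 4.2 0 0 0 0")

```text
time: 3.5
tcp_pos: [0.4473, -0.1942, 0.157]
eef_rot: [[0.226, 0.86, 0.458], [0.974, -0.2, -0.106], [0.0, 0.47, -0.883]]
force: [-0.5, -0.5, -2.3]
gripper_width: 0.0095
grasp_force: 58.4
```

The lip overlaps the tongue by about 24.5 mm, so I expect the stop at about 30 mm of travel. It has moved 9 mm so far.

drive_tool(motion="3.4 -0.8 1.9 0 0 0 0; 6.9 -1.6 3.8 0 0 0 0; 10.3 -2.4 5.6 0 0 0 0; 13.8 -3.2 7.5 0 0 0 0; 13.8 -3.2 7.5 0 0 0 0")

```text
time: 3.92
tcp_pos: [0.4615, -0.1976, 0.1648]
eef_rot: [[0.227, 0.859, 0.458], [0.974, -0.2, -0.107], [0.0, 0.471, -0.882]]
force: [-0.3, -0.2, -2.8]
gripper_width: 0.0094
grasp_force: 58.5
```

drive_tool(motion="0.9 -0.2 0.5 0 0 0 0; 1.7 -0.4 0.9 0 0 0 0; 1.7 -0.4 0.9 0 0 0 0")

```text
time: 4.17
tcp_pos: [0.4627, -0.1978, 0.1654]
eef_rot: [[0.227, 0.86, 0.458], [0.974, -0.2, -0.106], [0.0, 0.47, -0.883]]
force: [0.4, -0.4, -2.5]
gripper_width: 0.0093
grasp_force: 58.5
```

drive_tool(motion="0.9 -0.2 0.5 0 0 0 0; 0.9 -0.2 0.5 0 0 0 0")

```text
time: 4.33
tcp_pos: [0.4637, -0.198, 0.166]
eef_rot: [[0.227, 0.86, 0.458], [0.974, -0.2, -0.106], [0.0, 0.47, -0.883]]
force: [-0.4, 0.1, -2.3]
gripper_width: 0.0095
grasp_force: 58.5
```

Travel is now 28 mm with no contact. I go on in 1 mm steps.

drive_tool(motion="0.9 -0.2 0.5 0 0 0 0; 0.9 -0.2 0.5 0 0 0 0")

```text
time: 4.5
tcp_pos: [0.4647, -0.1983, 0.1666]
eef_rot: [[0.227, 0.86, 0.458], [0.974, -0.2, -0.107], [0.0, 0.47, -0.883]]
force: [0.3, 0.7, -1.8]
gripper_width: 0.0097
grasp_force: 58.5
```

drive_tool(motion="0.9 -0.2 0.5 0 0 0 0; 0.9 -0.2 0.5 0 0 0 0")

```text
time: 4.67
tcp_pos: [0.4652, -0.1981, 0.1667]
eef_rot: [[0.226, 0.86, 0.457], [0.974, -0.2, -0.106], [0.001, 0.469, -0.883]]
force: [-2.8, 0.4, -2.4]
gripper_width: 0.0091
grasp_force: 58.6
```

drive_tool(motion="0.9 -0.2 0.5 0 0 0 0; 0.9 -0.2 0.5 0 0 0 0")

```text
time: 4.83
tcp_pos: [0.4654, -0.198, 0.1667]
eef_rot: [[0.226, 0.861, 0.456], [0.974, -0.201, -0.105], [0.001, 0.468, -0.884]]
force: [-8.8, 2.4, -2.6]
gripper_width: 0.0092
grasp_force: 59.3
```

I felt the stop: about 9 N with the TCP stalled at 30 mm. Next, work out the tilt about the tail, after backing off 2 mm, and the draw-out.

Run:
```python
from h import *
T,_=toolR(-13.1,28); v=-T@np.array([143,0,-108.])
for th in (3,6,9,12,14):
    R=Ro.from_rotvec(np.radians(th)*T[:,1]); print(th,np.round((R.apply(v)-v)-2*T[:,0],1),np.round(R.as_rotvec(),3))
print("slope",T[:,0].round(3))
```

```text
3 [-0.   0.   8.3] [0.012 0.051 0.   ]
6 [ 2.1 -0.5 17.4] [0.024 0.102 0.   ]
9 [ 4.7 -1.1 26.4] [0.036 0.153 0.   ]
12 [ 7.8 -1.8 35.2] [0.047 0.204 0.   ]
14 [10.1 -2.3 41. ] [0.055 0.238 0.   ]
slope [ 0.86  -0.2    0.469]
```

drive_tool(motion="-1.7 0.4 -0.9 0 0 0 0; 0 0 8.3 0.012 0.051 0 0; 2.1 -0.5 17.4 0.024 0.102 0 0; 4.7 -1.1 26.4 0.036 0.153 0 0; 4.7 -1.1 26.4 0.036 0.153 0 0")

```text
time: 5.25
tcp_pos: [0.4712, -0.1999, 0.1951]
eef_rot: [[0.226, 0.922, 0.313], [0.974, -0.214, -0.073], [-0.0, 0.322, -0.947]]
force: [-6.4, -1.5, -4.3]
gripper_width: 0.0093
grasp_force: 59.7
```

drive_tool(motion="-1.7 0.4 -0.9 0 0 0 0; 1.4 -0.3 7.9 0.011 0.051 0 0; 3.7 -0.8 13.7 0.019 0.085 0 0; 3.7 -0.8 13.7 0.019 0.085 0 0")

```text
time: 5.58
tcp_pos: [0.4756, -0.2007, 0.2084]
eef_rot: [[0.226, 0.945, 0.237], [0.974, -0.219, -0.055], [-0.0, 0.243, -0.97]]
force: [0.4, 0.6, -3.1]
gripper_width: 0.0094
grasp_force: 59.9
```

Run:
```python
from h import *
c=read_camera("side"); save(c,"pics/s2.png",(250,150,410,270),5)
```

```text
(no output)
```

View pics/s2.png

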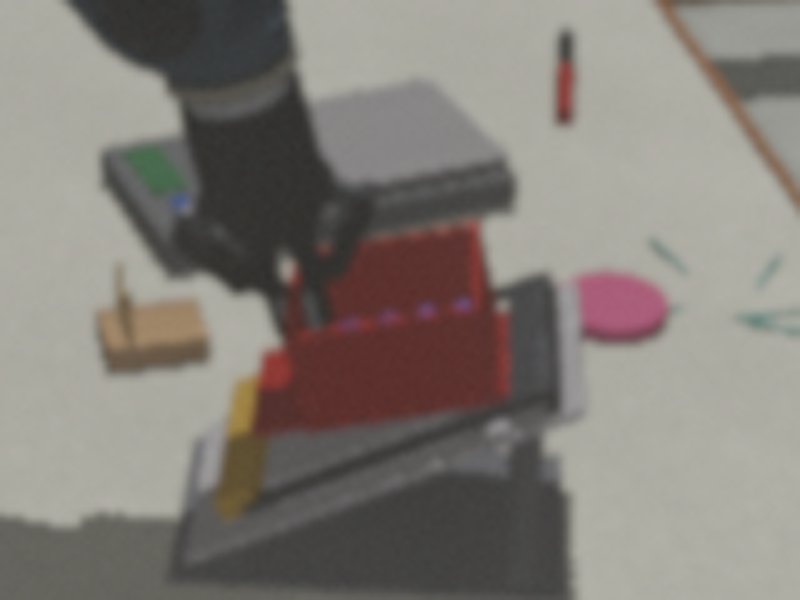

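The side view shows the tub tilted up, with its front tongue (275,365) above the yellow lip (245,400). The forces are just its weight. Next I draw it down-slope.

drive_tool(motion="-8.6 2 -4.7 0 0 0 0; -17.2 4 -9.4 0 0 0 0; -25.8 6 -14.1 0 0 0 0; -34.4 8 -18.8 0 0 0 0; -34.4 8 -18.8 0 0 0 0")

```text
time: 6.05
tcp_pos: [0.438, -0.1917, 0.1873]
eef_rot: [[0.227, 0.945, 0.234], [0.974, -0.221, -0.054], [0.001, 0.24, -0.971]]
force: [-0.3, 1.4, -1.5]
gripper_width: 0.0094
grasp_force: 59.9
```

drive_tool(motion="-15 3.5 5 0 0 0 0; -30 7 15 0 0 0 0; -45 10.5 30 0 0 0 0; -58 13 50 0 0 0 0; -65 15 75 0 0 0 0; -65 15 105 0 0 0 0; -65 15 120 0 0 0 0; -65 15 120 0 0 0 0; -65 15 120 0 0 0 0")

```text
time: 6.8
tcp_pos: [0.3754, -0.1776, 0.3087]
eef_rot: [[0.227, 0.945, 0.238], [0.974, -0.22, -0.056], [-0.001, 0.244, -0.97]]
force: [-0.3, 0.1, -2.5]
gripper_width: 0.009
grasp_force: 59.9
```

Run:
```python
from h import *
s=read_state();print(s["time"],s["tcp_pos"],s["force"],s["joint_positions"])
_,R=toolR(13.3,0); 
c=np.array([.597,.222,.045]); Rz=Ro.from_euler('z',13.3,degrees=True)
move(c+Rz.apply([-.055,0,.070+.038+.06]),R)
```

```text
6.8 [ 0.3753683  -0.17755898  0.30873713] [-0.28961636  0.09037473 -2.4932868 ] [-34.06578897   0.63016271 118.82895693   6.75288123  47.50064859
 -24.96342829]
mm [168.1 386.9 -95.7] rv [0.    0.249 0.458]
```

drive_tool(motion="5 15 0 0 0.01 0.02 0; 17 40 0 0 0.03 0.05 0; 30 70 0 0 0.045 0.085 0; 43 100 0 0 0.065 0.12 0; 56 130 0 0 0.085 0.155 0; 70 160 0 0 0.105 0.19 0; 83 190 0 0 0.125 0.225 0; 96 220 0 0 0.145 0.26 0; 109 250 0 0 0.165 0.295 0; 122 280 -5 0 0.185 0.33 0; 135 310 -15 0 0.2 0.365 0; 147 338 -28 0 0.22 0.4 0; 157 362 -42 0 0.235 0.43 0; 164 378 -55 0 0.244 0.45 0; 168 387 -60 0 0.249 0.458 0; 168 387 -60 0 0.249 0.458 0; 168 387 -60 0 0.249 0.458 0")

```text
time: 8.22
tcp_pos: [0.543, 0.2091, 0.2477]
eef_rot: [[-0.23, 0.973, -0.003], [0.973, 0.23, -0.001], [-0.0, -0.004, -1.0]]
force: [0.7, -1.0, -2.5]
gripper_width: 0.0091
grasp_force: 59.8
```

Run:
```python
from h import *
import pickle
s=read_state();print(s["time"],s["tcp_pos"],np.round(s["eef_rot"],3).tolist(),s["force"],s["joint_positions"])
c=read_camera("wrist"); t=read_camera("top"); d=read_camera("side"); pickle.dump((c,t,d),open("w3.pkl","wb"))
f=lambda a:cv2.resize(np.clip(a.astype(float)*1.4,0,255).astype(np.uint8),(400,300),interpolation=cv2.INTER_CUBIC)
o=np.zeros((600,800,3),np.uint8)
o[:300]=np.hstack([f(t["image"][145:245,220:353]),f(d["image"][130:220,240:360])])
o[300:,:480]=cv2.resize(c["image"],(480,300))
cv2.imwrite("pics/w3.png",o[:,:,::-1])
```

```text
8.2167 [0.54302882 0.20912232 0.24765184] [[-0.23, 0.973, -0.003], [0.973, 0.23, -0.001], [-0.0, -0.004, -1.0]] [ 0.72996521 -1.0255875  -2.5020966 ] [1.64761444e+01 2.69856715e+01 9.28300909e+01 8.08885202e-03
 6.03900911e+01 3.19837908e+00]
```

View pics/w3.png

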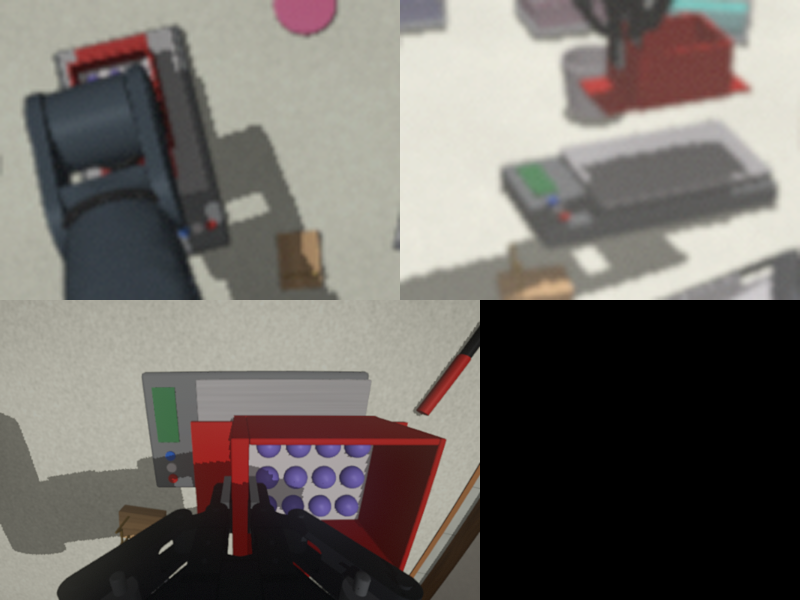

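The wrist view at lower left shows the tub level over the platform. The platform's left edge runs from about (263,107) to (493,107) in full pixels, and the tub's left rim from (308,188) to (593,186). I'll measure these more finely.

Run:
```python
from h import *
import pickle
c,t,d=pickle.load(open("w3.pkl","rb")); im=c["image"].astype(float); g=im.mean(2)
pr=lambda a:np.round(a).astype(int).tolist()
for col in (290,350,410,470): print("col",col,pr(g[92:125,col]))
for row in (112,125,140): print("row",row,pr(g[row,250:280]),pr(g[row,478:505]))
R=np.array([[-.23,.973,0],[.973,.23,0],[0,0,-1]]); tcp=np.array([.543,.2091,.2477])
yaw=np.degrees(np.arctan2(.23,.973)); T,_=toolR(yaw,0)
mid=tcp-T@[-.055,0,.035+.038]; print("mid",mid,yaw)
P=[(-60,50,35),(60,50,35),(-60,50,-35),(-96,45,-30),(-60,-50,35)]
print(proj(c,mid+np.array(P)@T.T/1000).round(1))
r=im[:,:,0]-im[:,:,1]
for row in (200,215): print("R",row,pr(r[row,300:335]))
for row in (165,175): print("R",row,pr(r[row,240:275]))
for col in (280,295): print("C",col,pr(r[150:176,col]))
for col in (360,450): print("C",col,pr(r[146:205,col]), pr(im[146:205,col,0]))
```

```text
col 290 [177, 173, 148, 100, 92, 100, 103, 105, 106, 109, 108, 108, 108, 114, 130, 142, 149, 148, 146, 147, 149, 150, 148, 147, 146, 143, 143, 145, 146, 145, 147, 146, 146]
col 350 [179, 173, 133, 94, 97, 102, 104, 106, 108, 109, 109, 108, 104, 111, 136, 145, 147, 145, 143, 145, 146, 144, 143, 143, 143, 142, 143, 143, 143, 144, 145, 145, 143]
col 410 [180, 176, 142, 101, 95, 101, 103, 105, 107, 108, 108, 108, 106, 112, 132, 143, 143, 142, 141, 142, 142, 141, 140, 140, 141, 139, 141, 142, 141, 143, 144, 142, 139]
col 470 [174, 175, 166, 110, 84, 96, 102, 104, 105, 108, 107, 107, 107, 112, 126, 137, 140, 140, 141, 139, 139, 139, 139, 138, 139, 139, 139, 140, 140, 140, 140, 140, 138]
row 112 [106, 107, 106, 107, 107, 108, 108, 107, 107, 105, 100, 120, 142, 149, 149, 148, 148, 148, 148, 148, 149, 149, 149, 149, 148, 149, 148, 149, 149, 149] [139, 139, 139, 138, 140, 140, 139, 139, 139, 139, 139, 140, 139, 139, 138, 137, 144, 165, 174, 174, 174, 174, 175, 176, 176, 176, 174]
row 125 [106, 106, 107, 106, 106, 106, 107, 107, 106, 106, 105, 105, 122, 139, 144, 144, 144, 143, 144, 144, 144, 1
[... 1804 characters left out ...]
88, 88, 89, 89, 89, 89, 89, 89, 89, 87, 89, 89, 89, 88, 89, 88, 88, 89, 89, 89, 88, 86, 91, 115, 142, 155, 160, 159, 156, 154, 151, 137, 119, 119, 127, 127, 121, 115, 111, 109, 106, 104, 103, 101]
C 450 [3, 2, 2, 3, 2, 3, 2, 6, 34, 63, 54, 50, 51, 51, 51, 52, 52, 52, 52, 53, 55, 52, 54, 54, 54, 54, 55, 54, 54, 55, 55, 55, 55, 55, 55, 54, 53, 56, 78, 102, 112, 115, 115, 115, 113, 114, 98, 48, 15, 11, 12, 13, 13, 12, 13, 12, 12, 12, 9] [143, 140, 141, 144, 142, 141, 140, 129, 102, 96, 90, 86, 86, 86, 88, 87, 86, 87, 89, 87, 88, 88, 87, 88, 88, 87, 86, 87, 87, 87, 88, 87, 88, 87, 88, 87, 86, 89, 113, 139, 153, 157, 158, 157, 155, 152, 137, 111, 98, 103, 103, 103, 102, 101, 100, 96, 92, 93, 106]
```

Run:
```python
from h import *
import pickle
c,t,d=pickle.load(open("w3.pkl","rb"))
A=onz(c,(260.9,105.8),.045);B=onz(c,(495.7,105.8),.045);u=(B-A)/np.linalg.norm(B-A)
yaw=np.degrees(np.arctan2(u[1],u[0])); n=np.array([u[1],-u[0],0])
C=(A+B)/2+.075*n; print("platform len",np.linalg.norm(B-A),"yaw",yaw,"ctr",C)
# tub: (tub pt, axis(0 col/1 row), value)
O=[((-40,50,35),1,184),((0,50,35),1,184),((-40,50,-35),1,153.8),((0,50,-35),1,154),((-80,45,-30),1,162),((-96,38,-30),0,253.8),((-96,32,-30),0,254.2),((-60,38,35),0,307.2),((-50,30,35),0,331.2)]
def f(x):
    T,_=toolR(x[2],0); return [proj(c,np.r_[x[:2],.1747+x[3]]+T@np.array(P)/1000)[0,a]-v for P,a,v in O]+[x[3]/.001]
s=least_squares(f,[.5965,.2218,13.3,0],x_scale=[.01,.01,1,.01]);print(s.x,np.round(f(s.x),1))
e=C[:2]-s.x[:2];print("move",e*1000,"turn",yaw-s.x[2], "joint tcp?")
```

```text
platform len 0.21895993291649687 yaw 13.561218878010736 ctr [0.59757393 0.2230088  0.045     ]
[5.97670104e-01 2.20613584e-01 1.31526928e+01 1.93243204e-04] [ 0.4  0.7 -1.  -0.9  0.1  0.6  0.8 -0.5 -0.5  0.2]
move [-0.09617714  2.39521124] turn 0.40852606849732 joint tcp?
```

drive_tool(motion="0 2 -10 0 0 0.007 0; 0 2 -28 0 0 0.007 0; 0 2 -48 0 0 0.007 0; 0 2 -66 0 0 0.007 0; 0 2 -78 0 0 0.007 0; 0 2 -85 0 0 0.007 0; 0 2 -88 0 0 0.007 0; 0 2 -88 0 0 0.007 0; 0 2 -88 0 0 0.007 0")

```text
time: 9.12
tcp_pos: [0.5438, 0.2115, 0.1615]
eef_rot: [[-0.236, 0.972, -0.001], [0.972, 0.236, 0.0], [0.0, -0.001, -1.0]]
force: [-0.1, -0.4, -2.0]
gripper_width: 0.0096
grasp_force: 59.9
```

drive_tool(motion="0 0 -1 0 0 0 0; 0 0 -2 0 0 0 0; 0 0 -3 0 0 0 0; 0 0 -3 0 0 0 0")

```text
time: 9.45
tcp_pos: [0.5434, 0.2115, 0.1579]
eef_rot: [[-0.236, 0.972, -0.001], [0.972, 0.236, -0.0], [0.0, -0.001, -1.0]]
force: [-0.1, -0.1, -1.7]
gripper_width: 0.0092
grasp_force: 59.9
```

drive_tool(motion="0 0 -0.5 0 0 0 0; 0 0 -1 0 0 0 0; 0 0 -1.5 0 0 0 0; 0 0 -1.5 0 0 0 0")

```text
time: 9.78
tcp_pos: [0.5434, 0.2114, 0.1562]
eef_rot: [[-0.236, 0.972, -0.002], [0.972, 0.236, -0.0], [0.0, -0.002, -1.0]]
force: [0.2, 0.5, -2.4]
gripper_width: 0.0097
grasp_force: 59.9
```

drive_tool(motion="0 0 -0.5 0 0 0 0; 0 0 -1 0 0 0 0; 0 0 -1.5 0 0 0 0; 0 0 -1.5 0 0 0 0")

```text
time: 10.12
tcp_pos: [0.5434, 0.2114, 0.1547]
eef_rot: [[-0.236, 0.972, -0.002], [0.972, 0.236, -0.0], [0.0, -0.002, -1.0]]
force: [0.4, 1.2, -2.5]
gripper_width: 0.0092
grasp_force: 59.9
```

drive_tool(motion="0 0 -0.5 0 0 0 0; 0 0 -1 0 0 0 0; 0 0 -1 0 0 0 0")

```text
time: 10.37
tcp_pos: [0.5434, 0.2114, 0.1537]
eef_rot: [[-0.236, 0.972, -0.002], [0.972, 0.236, -0.0], [0.0, -0.002, -1.0]]
force: [0.2, -0.3, -2.7]
gripper_width: 0.0092
grasp_force: 59.9
```

drive_tool(motion="0 0 -0.5 0 0 0 0; 0 0 -0.5 0 0 0 0")

```text
time: 10.53
tcp_pos: [0.5435, 0.2115, 0.1534]
eef_rot: [[-0.236, 0.972, -0.001], [0.972, 0.236, -0.0], [0.0, -0.001, -1.0]]
force: [-0.4, -1.1, -0.6]
gripper_width: 0.0094
grasp_force: 60.1
```

drive_tool(motion="0 0 -0.5 0 0 0 0; 0 0 -0.5 0 0 0 0")

```text
time: 10.7
tcp_pos: [0.5435, 0.2115, 0.1532]
eef_rot: [[-0.236, 0.972, -0.001], [0.972, 0.236, -0.0], [0.0, -0.001, -1.0]]
force: [-1.8, -1.8, 3.3]
gripper_width: 0.0093
grasp_force: 60.8
```

drive_tool(motion="0 0 0 0 0 0 0.12; 0 0 0 0 0 0 0.2; 0 0 0 0 0 0 0.3; 0 0 0 0 0 0 0.45; 0 0 0 0 0 0 0.45; 0 0 0 0 0 0 0.45")

```text
time: 11.2
tcp_pos: [0.5434, 0.2115, 0.1528]
eef_rot: [[-0.236, 0.972, -0.002], [0.972, 0.236, -0.0], [0.0, -0.002, -1.0]]
force: [-0.2, -0.9, 0.4]
gripper_width: 0.0381
grasp_force: 0.0
```

Released. Now I rise straight up, back off towards the robot, and check.

drive_tool(motion="0 0 10 0 0 0 0.45; 0 0 30 0 0 0 0.45; 0 0 55 0 0 0 0.45; 0 0 80 0 0 0 0.45; 0 0 110 0 0 0 0.45; 0 0 130 0 0 0 0.45; 0 0 130 0 0 0 0.45")

```text
time: 11.78
tcp_pos: [0.5446, 0.2119, 0.2882]
eef_rot: [[-0.237, 0.972, 0.006], [0.972, 0.237, 0.002], [0.001, 0.006, -1.0]]
force: [0.6, 0.7, 0.2]
gripper_width: 0.0383
grasp_force: 0.0
```

Run:
```python
from h import *
import pickle
c=read_camera("wrist"); t=read_camera("top"); d=read_camera("side"); pickle.dump((c,t,d),open("w4.pkl","wb"))
f=lambda a:cv2.resize(np.clip(a.astype(float)*1.4,0,255).astype(np.uint8),(400,300),interpolation=cv2.INTER_CUBIC)
o=np.zeros((600,800,3),np.uint8)
o[:300]=np.hstack([f(t["image"][130:260,190:480]),f(d["image"][130:280,220:420])])
im=c["image"].copy()
T,_=toolR(13.56,0);C=np.array([.5975,.223,.045])
for P in ([(-110,-75,0),(110,-75,0),(110,75,0),(-110,75,0)],[(-60,-50,70),(60,-50,70),(60,50,70),(-60,50,70)]):
    cv2.polylines(im,[proj(c,C+np.array(P)@T.T/1000).round().astype(int)],True,(0,255,255),1)
o[300:,:480]=cv2.resize(im,(480,300),interpolation=cv2.INTER_AREA)
cv2.imwrite("pics/w4.png",o[:,:,::-1]); s=read_state(); print(s["time"],s["tcp_pos"],s["force"])
```

```text
11.9333 [0.54312662 0.21137151 0.28261316] [ 0.6358626  -0.01096949 -0.74780347]
```

View pics/w4.png

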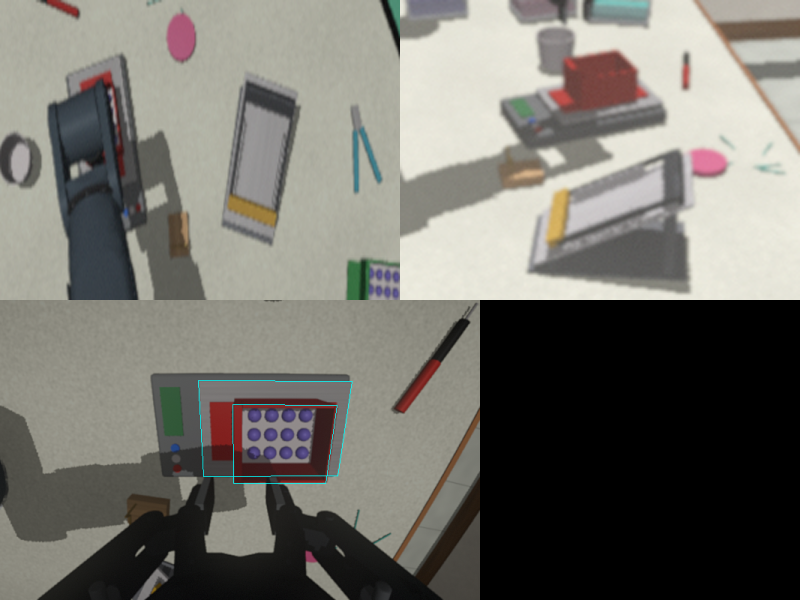

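The final view shows the tub upright on the platform, with its rim and the platform both on their predicted centred outlines. The holder is empty and the bystanders have not moved.

```bash
python3 -c "
from h import *
print(close_job())"
```

```text
the job is handed in; nothing more can be done
None
```

The red tub is out of its holder and standing upright, centred and square on the scale platform, released. The stop was felt at about 9 N, the bystanders look unmoved, and the job was handed in at about 12 s.

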